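# Tip the kiln props over into their outlines

### The job

The next kiln shelf is to rest on three props lying on their sides, and one of them already lies in the outline drawn for it. Push each of the two tall props that stand on the shelf over from where it stands, with a fingertip high up on it, so that it falls flat along the outline at its foot, and nudge it if need be until the whole prop lies within the outline. Do not grip, lift or lower anything by hand, push gently, and leave the lying prop, the two dishes, the beaker and the short spare prop undisturbed.

Things in the scene. Friction and masses are not known exactly. Their poses are not given: they have to be found in the camera images.
- hearth: open hearth of a small top-hat kiln on the bench: firebrick floor 420 x 600 mm in a steel angle frame, 30 mm high, and on it a pale kiln shelf 370 (x) x 540 (y) mm whose flat top is 58 mm above the bench. Does not move. Origin under its centre at bench level, z up
- outline_a: rectangle drawn in dark crayon on the kiln shelf, clear inside 190 mm (its x) by 70 mm (its y), line 5 mm wide; origin at its centre on the shelf's top face, z up. prop_a stands across its -x end and is to lie in it; +x points the way prop_a should fall
- outline_b: rectangle drawn in dark crayon on the kiln shelf, clear inside 190 mm (its x) by 70 mm (its y), line 5 mm wide; origin at its centre on the shelf's top face, z up. prop_b stands across its -x end and is to lie in it; +x points the way prop_b should fall
- outline_c: rectangle drawn in dark crayon on the kiln shelf, clear inside 190 mm (its x) by 70 mm (its y), line 5 mm wide; origin at its centre on the shelf's top face, z up. prop_c already lies in it
- prop_a: tall square kiln prop of pale fired refractory, 40 x 40 x 150 mm, bored along its length, about 0.4 kg, standing loose on end on the kiln shelf. Origin at the centre of its foot, z along its length (up while it stands), x and y square to its faces. It stands across the -x end line of outline_a, its foot centre on the outline's long axis within 6 mm; its +x face looks along the outline within 4 degrees
- prop_a_top (a point): centre of prop_a's upper end face, 150 mm from its foot. A push of about 1 N high on its -x face, square to it, rocks the prop on its foot edge without sliding; past a lean of 15 degrees (a point 120 mm up has moved 32 mm) it falls on its own along the outline, about its +x foot edge, and its foot may slip some mm
- prop_b: tall square kiln prop of pale fired refractory, 40 x 40 x 150 mm, bored along its length, about 0.4 kg, standing loose on end on the kiln shelf. Origin at the centre of its foot, z along its length (up while it stands), x and y square to its faces. It stands across the -x end line of outline_b, its foot centre on the outline's long axis within 6 mm; its +x face looks along the outline within 4 degrees
- prop_b_top (a point): centre of prop_b's upper end face, 150 mm from its foot. A push of about 1 N high on its -x face, square to it, rocks the prop on its foot edge without sliding; past a lean of 15 degrees (a point 120 mm up has moved 32 mm) it falls on its own along the outline, about its +x foot edge, and its foot may slip some mm
- prop_c: a like prop, 40 x 40 x 150 mm, already lying on its side in outline_c, to be left alone. Origin under its middle on the shelf, x along its length
- dish_1: small round clay dish, 80 mm across and 24 mm high, on the kiln shelf near its edge towards the robot; leave alone. Origin under its centre
- dish_2: small round clay dish, 72 mm across and 24 mm high, on the kiln shelf near its far edge; leave alone. Origin under its centre
- beaker: white handleless beaker, 76 mm across and 95 mm high, on the bench left of the hearth; leave alone. Origin under its centre
- spare_prop: short spare kiln prop, 40 x 40 x 100 mm, standing on the bench right of the hearth; leave it standing. Origin under its centre
Not all that is in view belongs to the job. What is shaped like the prop_a but green, pink or yellow is not meant.

How it is judged:
By the outcome, as a careful person would: the job done as asked, in the order asked, and still so for the second after the job is handed in, with the robot touching nothing.
It also fails if it takes over 64 s, if anything falls off the work surface, if the arm or the gripper's body presses on something with over 40 N, if the wrist force passes 120 N, or if a joint passes its speed limit or range.

### The arm

A 6-joint arm with a two-finger parallel gripper is mounted at the origin on the work surface. World frame = base frame: x ahead of the robot, y to its left, z up, the work surface at z = 0. Lengths are in m, angles in rad, forces in N, time in s.
With the tool pointing down it reaches from about 0.375 to 0.9 m from the base axis. Payload 3.1 kg.
Tool frame: the origin (TCP) lies midway between the tips of the shut fingers; the grasp point (between the pads) lies 19 mm behind it (pinch_z is the distance from the TCP to the grasp point, in m); y points along the fingers, z is the direction in which the jaws open and shut, and the axes are right-handed (so a half turn about y gives the same grasp; the last joint's range is limited). The gripper opens to 87 mm and grips with 3 to 60 N. Pads are 19 mm wide; open, the fingers measure 117 mm over their backs; the gripper's body (75 mm by 190 mm) begins 51 mm behind the grasp point.
Start: joints at [1.089, 0.527, 1.433, -0, 1.181, -0.178], TCP at [0.186, 0.597, 0.223] pointing down, gripper open.
Joint ranges: [-3.08, 3.08], [-0.75, 2.2], [0.22, 2.44], [-1.43, 4.57], [0, 2.65], [-2.85, 2.85]. Speed limits (rad/s): [2.79, 2.79, 3.14, 3.14, 3.14, 3.14].

### API

Orientations are given as a unit quaternion [x, y, z, w].
In Python, from rig import * gives the robot as it stands.
- The arm moves only by the tool drive_tool, never from a script. Its argument "plan" is a list of rows, each a list of 7 numbers: the shift along the tool's x, y, z in mm, then the turn, a rotation vector about the tool's x, y, z in degrees, then the finger opening in mm, from 0 to 87. A call has 1 to 10 rows; each row is the pose to reach, as a shift and turn from the pose commanded when the call began, along the tool's axes at that moment; what a row does not reach only later rows make up. A row lasts 1/10 s, in which the tool goes at most 50 mm and 8.59 degrees, less where a joint would pass 70% of its speed; a pose out of reach is approached as far as the arm can. A call with a gripper value outside its range is refused whole. The fingers move at their own pace and stop on an object; "newtons" is the grip in N (left out, the last holds). Time passes only in rows, so rows that repeat a pose let the fingers close. It gives the time, the measured TCP pose, the force and the opening at its end, in the units of the state.
- get_obs(): the state, without advancing time (a new reading comes with each control period).
- camera(name): name is "scene" or "top"; returns the picture (384x512x3 uint8, blue, green, red); there is no depth.
- get_calibration(name): a dict with "fx", "fy", "cx", "cy" (pixels), "origin" and "rotation" of the camera in the world. Camera axes: x right, y down, z forward; pixel columns grow to the right and rows downward; lengths in m; the calibration is good to about 2 mm. A picture is of the moment at which its call begins. get_calibration takes no time and is no camera call.
- hand_in(): hands the job in, once; it reports no verdict.
Trained networks look in the newest picture that a camera, given by its name, has taken for a name from the list of things; names that differ only in an ending like _2 or _b are one class to them, and where a whole thing is asked for, a point or a joint stands for the part that bears it (a point fixed in the world has none). Each returns a list of dicts, best first, with "conf" (0 to 1); they miss things now and then, are a little off and sometimes report something else, mostly with a low value. They report only what shows in the picture. A call takes as long as a camera call. They do not tell look-alikes from the thing itself.
- spot_in(camera, target): "location" ([column, row] in pixels, amid what is visible of it).
- mark_of(camera, target): "location" ([column, row] in pixels: a listed point, or the origin of a listed thing).
The state is a dict: "time": time; "q": joint angles; "joint_velocities": joint speeds; "joint_torque": joint torques, N m; "position": TCP position; "tool_rot": TCP orientation; "ft_force": force on the tool from outside, world axes, zero at the start; "moment": the same for the moment, N m; "grip_width": finger opening in m.
Only numpy, scipy, OpenCV 4.12 (cv2) and the standard library are available. Lean on these libraries where they do the work, as an engineer would, in place of code of your own. Each camera call takes 0.05 s, during which the arm holds its last target. There are 200 camera calls.

## Working session

There is one attempt and no reset: what is moved stays moved. The work goes in short steps, Python scripts to look and compute and a tool call to move; the robot and the scene stay as the last step left them, time stands still between calls to the robot, and variables do not carry over. Pictures are saved under pics/ and viewed, about 8 in all and at most 12, crops included, and the job is handed in when it is done.

Besides the shell and the picture viewer there is one more tool, called after ">>>" in YAML: its name, and indented under it one key for each argument. drive_tool: Moves the arm, as the interface text tells. Its arguments: {"type":"object","properties":{"plan":{"type":"array","items":{"type":"array","items":{"type":"number"}}},"newtons":{"type":"number"}},"required":["plan"]}

```bash
mkdir -p pics; ls
python3 - <<'E'
from rig import *
import cv2,numpy as np
o=get_obs();print({k:np.round(v,3) for k,v in o.items()})
for n in("scene","top"):
    im=camera(n);cv2.imwrite(f"pics/{n}0.png",im);c=get_calibration(n);print(n,c)
    for t in("prop_a","prop_a_top","outline_a","prop_c","dish_1","hearth"):
        print(t,[(np.round(d["location"],1).tolist(),round(d["conf"],2)) for d in mark_of(n,t)])
E
```

```text
pics
{'time': np.float64(0.0), 'q': array([ 1.089,  0.528,  1.434, -0.   ,  1.181, -0.178]), 'joint_velocities': array([-0.   ,  0.001, -0.001, -0.001, -0.001,  0.002]), 'joint_torque': array([ -0.   , -44.004, -17.659,   0.063,   0.058,  -0.   ]), 'position': array([0.186, 0.596, 0.222]), 'tool_rot': array([ 0.7  , -0.107,  0.106, -0.698]), 'ft_force': array([ 0.506,  0.082, -0.531]), 'moment': array([-0.009,  0.03 , -0.023]), 'grip_width': np.float64(0.087)}
scene {'fx': 403.8290933202948, 'fy': 403.8290933202948, 'cx': 257.4840157172225, 'cy': 195.27026080476048, 'origin': array([1.54452004, 0.13702069, 0.89157483]), 'rotation': array([ 0.58817215,  0.65955503, -0.35306713, -0.30722026])}
prop_a [([199.3, 207.1], 0.94), ([168.0, 205.2], 0.93), ([252.4, 237.7], 0.85), ([324.5, 254.5], 0.76), ([192.3, 190.4], 0.62), ([134.8, 249.1], 0.55), ([200.1, 172.7], 0.35)]
prop_a_top [([187.8, 157.7], 0.89), ([125.0, 214.0], 0.81), ([160.4, 172.8], 0.76), ([200.9, 171.6], 0.64)]
outline_a [([382.0, 247.9], 0.69), ([316.3, 235.1], 0.56), ([199.6, 226.0], 0.48), ([252.6, 232.9], 0.42)]
prop_c [
[... 371 characters left out ...]
': array([0.32130174, 0.01171424, 1.38320891]), 'rotation': array([ 0.70875493, -0.70372795,  0.03945197, -0.02961359])}
prop_a [([188.3, 131.1], 0.97), ([374.7, 222.7], 0.87), ([349.9, 264.6], 0.83), ([263.7, 152.8], 0.72), ([325.7, 197.0], 0.71), ([377.4, 149.4], 0.58)]
prop_a_top [([389.3, 220.7], 0.96), ([332.0, 194.0], 0.9), ([361.9, 264.9], 0.79)]
outline_a [([258.8, 156.5], 0.76), ([190.8, 165.2], 0.7), ([317.5, 164.6], 0.53)]
prop_c [([188.3, 131.1], 0.97), ([374.7, 222.7], 0.87), ([349.9, 264.6], 0.83), ([263.7, 152.8], 0.72), ([325.7, 197.0], 0.71), ([377.4, 149.4], 0.58)]
dish_1 [([222.4, 115.8], 0.97), ([257.0, 205.0], 0.94), ([388.6, 197.1], 0.5)]
hearth [([255.6, 162.7], 0.58)]
```

Run:
```python
import cv2
for n,(x,y,w,h) in {"scene":(90,120,360,200),"top":(150,80,270,210)}.items():
    im=cv2.imread(f"pics/{n}0.png")[y:y+h,x:x+w];f=800/w if n=="scene" else 760/w
    cv2.imwrite(f"pics/{n}0c.png",cv2.resize(im,None,fx=f,fy=f,interpolation=cv2.INTER_CUBIC)); print(n,f)
```

```text
scene 2.2222222222222223
top 2.814814814814815
```

View pics/top0c.png

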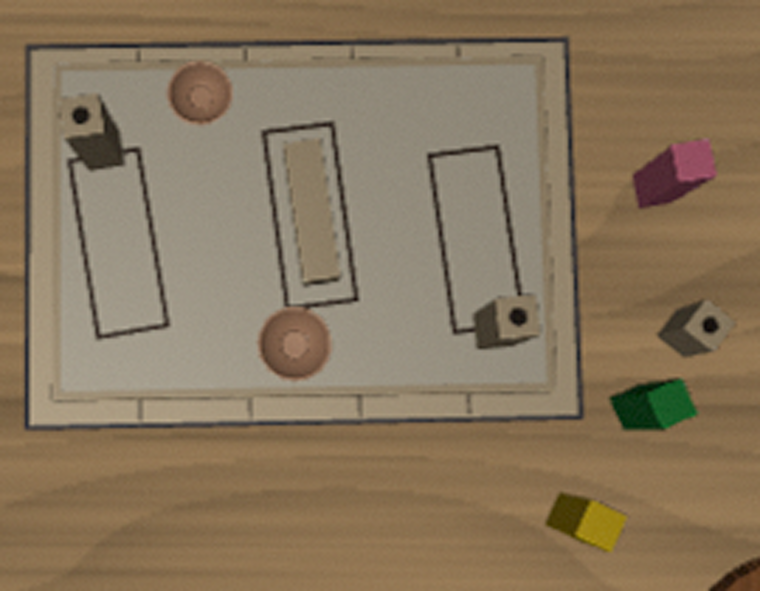

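View pics/scene0c.png

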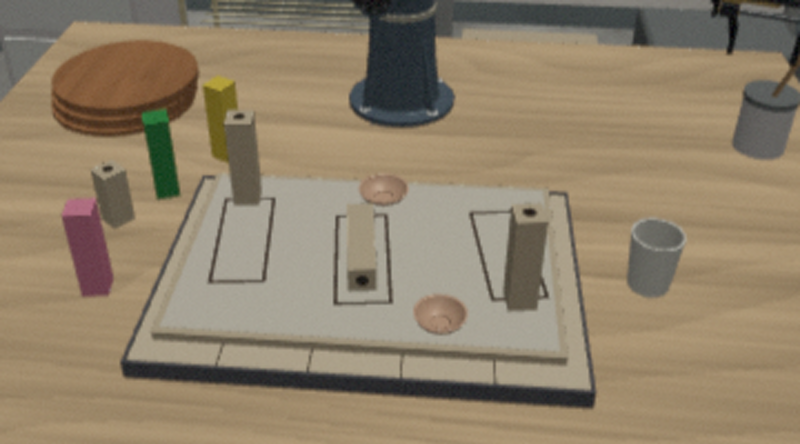

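The top view shows two standing props. The right one has its top at about crop (518,317) and its outline runs away from the robot. The left one has its top at about crop (81,116) and its outline runs toward the robot. prop_c lies mid-shelf, the dishes are at (200,93) and (295,344), and the spare, green, pink and yellow pieces stand to the right. In the scene view the beaker is at crop (655,258), left of the hearth.

```bash
cat > h.py <<'E'
from rig import *
import cv2,numpy as np
from scipy.spatial.transform import Rotation as R
from scipy.optimize import minimize
def cal(n):
    c=get_calibration(n);return c,R.from_quat(c["rotation"]).as_matrix()
def proj(P,n="top"):
    c,M=cal(n);p=(np.asarray(P,float)-c["origin"])@M
    return np.c_[c["fx"]*p[:,0]/p[:,2]+c["cx"],c["fy"]*p[:,1]/p[:,2]+c["cy"]]
def unproj(uv,z,n="top"):
    c,M=cal(n);uv=np.atleast_2d(uv)
    d=np.c_[(uv[:,0]-c["cx"])/c["fx"],(uv[:,1]-c["cy"])/c["fy"],np.ones(len(uv))]@M.T
    return c["origin"]+d*((z-c["origin"][2])/d[:,2])[:,None]
def rel(pos,yaw_x):
    """shift(mm)/turn(deg) to TCP pos, tool down, tool z (jaw axis) along... tool x at world yaw_x (mod 180)"""
    o=get_obs();R0=R.from_quat(o["tool_rot"]).as_matrix()
    best=None
    for k in (0,np.pi):
        x=np.array([np.cos(yaw_x+k),np.sin(yaw_x+k),0]);y=np.array([0,0,-1.]);T=np.c_[x,y,np.cross(x,y)]
        rv=R.from_matrix(R0.T@T).as_rotvec(degrees=True)
        if best is None or np.linalg.norm(rv)<np.linalg.norm(best):best=rv
    return np.round(R0.T@(np.array(pos)-o["position"])*1e3,1),np.round(best,2)
E
python3 - <<'E'
from h import *
im=cv2.imread("pics/top0.png");g=cv2.GaussianBlur(cv2.cvtColor(im,cv2.COLOR_BGR2GRAY).astype(np.float32),(0,0),1)
s=760/270
def full(p):return np.array(p,float)/s+[150,80]
inits={"L":[(68,158),(140,149),(168,325),(98,337)],"R":[(457,331),(525,323),(498,146),(429,155)]}
for k,c in inits.items():
    w=unproj(full(c),.058)[:,:2];ctr=w.mean(0)
    # +x direction: first two corners are the -x end
    d=(w[2]+w[3]-w[0]-w[1]);yaw=np.arctan2(d[1],d[0])
    t=np.linspace(-1,1,60);L,W=97.5,37.5
    pts=np.r_[np.c_[L*t,W+0*t],np.c_[L*t,-W+0*t],np.c_[L+0*t,W*t]]/1e3  # skip -x end, hidden part
    pts=pts[pts[:,0]>-.05]
    def f(p):
        a=p[2]/10;M=np.array([[np.cos(a),-np.sin(a)],[np.sin(a),np.cos(a)]])
        q=pts@M.T+p[:2]/100;uv=proj(np.c_[q,np.full(len(q),.058)]).astype(np.float32)
        return float(cv2.remap(g,uv[None],None,cv2.INTER_LINEAR).mean())
    r=minimize(f,np.r_[ctr*100,yaw*10],method="Nelder-Mead",options=dict(initial_simplex=np.r_[ctr*100,yaw*10]+np.array([[0,0,0],[.4,0,0],[0,.4,0],[0,0,.3]])))
    print(k,"init",ctr.round(4),np.degrees(yaw).round(1),"fit",(r.x[:2]/100).round(4),np.degrees(r.x[2]/10).round(2),r.fun)
print("corner world",w)
print("topL",unproj(full([(81,116)]),.208),"topR",unproj(full([(518,317)]),.208), "beaker",unproj(np.array([[655,258]])/2.2222+[90,120],.05,"scene"),"dishes",unproj(full([(200,93),(295,344)]),.08))
big=np.hstack([cv2.resize(im[y:y+50,x:x+40],None,fx=10,fy=10,interpolation=cv2.INTER_CUBIC) for x,y in((165,105),(310,175))])
cv2.imwrite("pics/props.png",big)
E
```

```text
L init [0.526  0.2012] -169.6 fit [0.5264 0.2029] -169.48 98.91454315185547
R init [ 0.5332 -0.1875] 8.4 fit [ 0.5335 -0.1852] 8.12 85.73051452636719
corner world [[ 0.43179943 -0.16505542]
 [ 0.4410223  -0.23863346]
 [ 0.63529679 -0.21106749]
 [ 0.62454278 -0.13540746]]
topL [[0.62537839 0.21855369 0.208     ]] topR [[ 0.43318842 -0.20363709  0.208     ]] beaker [[0.50451333 0.41527936 0.05      ]] dishes [[0.68507338 0.113857   0.08      ]
 [0.41487615 0.00948028 0.08      ]]
```

View pics/props.png

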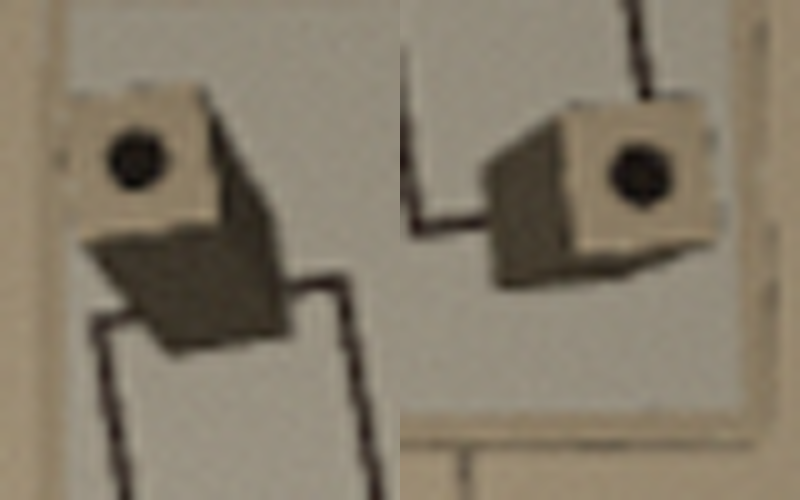

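Close-up: the L prop's top face is at about (68..220, 88..243) with its foot edge at (172,355)-(290,335). The R prop's top face is at about (565..715, 95..252) with its foot corners at (497,290) and (485,165).

Run:
```python
from h import *
from scipy.optimize import least_squares
def full(p,o):return (np.array(p,float)-4.5)/10+o
D={"L":((165,105),[(68,100),(205,88),(220,225),(85,243),(172,355),(290,335)],(136,160),(.5264,.2029,-169.48)),
   "R":((310,175),[(165,105),(302,95),(315,238),(178,252),(97,290),(85,165)],(240,175),(.5335,-.1852,8.12))}
# image order TL,TR,BR,BL = world (+x,+y),(+x,-y),(-x,-y),(-x,+y)
S=np.array([(1,1),(1,-1),(-1,-1),(-1,1)])*.02
for k,(o,c,h,ol) in D.items():
    uv=np.r_[full(c,o),full([h],o)]
    low=[3,2] if k=="L" else [3,0]
    def model(p):
        a=p[2];M=np.array([[np.cos(a),-np.sin(a)],[np.sin(a),np.cos(a)]]);q=S@M.T+p[:2]
        P=np.r_[np.c_[q,[.208]*4],np.c_[q[low],[.058]*2],[[p[0],p[1],.208]]];return proj(P)
    r=least_squares(lambda p:(model(p)-uv).ravel(),[.5,0,0.1]);p=r.x
    a=np.radians(ol[2]);d=p[:2]-ol[:2];e=np.array([np.cos(a),np.sin(a)])
    print(k,p[:2].round(4),np.degrees(p[2]).round(2),"in outline x,y mm",(d@e*1e3).round(1),(np.cross(e,d)*1e3).round(1),"res",(model(p)-uv).round(1).tolist())
    yaw=p[2]+(np.pi if k=="L" else 0);u=np.array([np.cos(yaw),np.sin(yaw)])
    print("dir",u.round(3),"-x face centre",(p[:2]-.02*u).round(4))
print(R.from_quat(get_obs()["tool_rot"]).as_matrix().round(3))
```

```text
L [0.6269 0.2186] 7.7 in outline x,y mm -101.7 2.9 res [[-0.7, -0.1], [0.2, -0.7], [0.4, -0.1], [-0.8, -0.1], [-0.4, 0.3], [0.8, 0.7], [0.6, 0.1]]
dir [-0.991 -0.134] -x face centre [0.6467 0.2213]
R [ 0.4352 -0.2028] 5.31 in outline x,y mm -99.8 -3.5 res [[-0.5, 0.1], [0.5, -0.1], [0.8, 0.3], [-0.3, 0.1], [-0.4, 0.1], [-0.5, -0.4], [0.2, -0.2]]
dir [0.996 0.093] -x face centre [ 0.4152 -0.2046]
[[ 0.955 -0.     0.298]
 [-0.298 -0.     0.955]
 [-0.    -1.    -0.   ]]<stdin>:16: DeprecationWarning: Arrays of 2-dimensional vectors are deprecated. Use arrays of 3-dimensional vectors instead. (deprecated in NumPy 2.0)
```

Run:
```python
from h import *
print(rel([.670,.2245,.26],np.radians(7.7)))
```

```text
(array([ 572.6,  -37.4, -210.9]), array([  0.  , -25.05,  -0.  ]))
```

>>> drive_tool:
  plan:
    - [0,-38,0,0,0,0,0]
    - [573,-37,-211,0,-25,0,0]
    - [573,-37,-211,0,-25,0,0]
    - [573,-37,-211,0,-25,0,0]
    - [573,-37,-211,0,-25,0,0]
    - [573,-37,-211,0,-25,0,0]
    - [573,-37,-211,0,-25,0,0]
    - [573,-37,-211,0,-25,0,0]
    - [573,-37,-211,0,-25,0,0]
    - [573,-37,-211,0,-25,0,0]

```text
time: 1.7
position: [0.5376, 0.3262, 0.26]
tool_rot: [-0.705, -0.047, 0.047, 0.706]
ft_force: [0.2, 1.4, 0.7]
grip_width: 0.0147
```

Run:
```python
from h import *
print(rel([.670,.2245,.26],np.radians(7.7)),get_obs()["position"])
```

```text
(array([ 117.7,   -0. , -118.4]), array([-0.01, -0.06,  0.02])) [0.53760097 0.32617522 0.25998138]
```

>>> drive_tool:
  plan:
    - [118,0,-118,0,0,0,0]
    - [118,0,-118,0,0,0,0]
    - [118,0,-118,0,0,0,0]
    - [118,0,-118,0,0,0,0]
    - [118,0,-118,0,0,0,0]
    - [118,40,-118,0,0,0,0]
    - [118,80,-118,0,0,0,0]
    - [118,80,-118,0,0,0,0]

```text
time: 2.5
position: [0.6622, 0.2274, 0.1735]
tool_rot: [0.706, 0.042, -0.053, -0.705]
ft_force: [-1.3, 0.1, -1.0]
grip_width: 0.0007
```

Run:
```python
from h import *
print(rel([.670,.2245,.18],np.radians(7.7)),get_obs()["position"],get_obs()["ft_force"])
im=camera("scene");cv2.imwrite("pics/s1.png",cv2.resize(im[120:320,90:450],None,fx=2.2,fy=2.2,interpolation=cv2.INTER_CUBIC))
```

```text
(array([ 7.3, -6.6, -4. ]), array([-0.01,  0.06, -0.88])) [0.66217054 0.227423   0.17351971] [-1.33656887  0.09768245 -0.98228319]
```

View pics/s1.png

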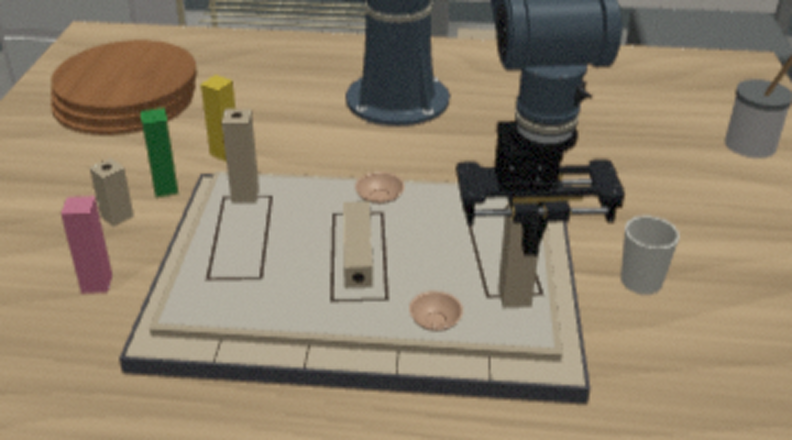

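The view shows the finger in front of the L prop's far face, with its tip at about (532,250). The prop still stands and nothing else has moved.

>>> drive_tool:
  plan:
    - [0,0,0,0,0,0,0]
    - [0,0,0,0,0,0,0]

```text
time: 2.75
position: [0.67, 0.2276, 0.183]
tool_rot: [-0.705, -0.049, 0.046, 0.706]
ft_force: [0.3, -0.4, 0.6]
grip_width: 0.0005
```

Run:
```python
from h import *
o=get_obs();print(rel([.670,.2245,.18],np.radians(7.7)),o["position"],o["ft_force"])
print(proj([o["position"]],"scene"),np.array([532,250])/2.2+[90,120])
```

```text
(array([-0.5,  3. , -3.1]), array([-0.02,  0.01,  0.29])) [0.6700488  0.22759519 0.18296517] [ 0.34162282 -0.37603556  0.60835147]
[[331.00605138 232.74889396]] [331.81818182 233.63636364]
```

>>> drive_tool:
  plan:
    - [-5,1,-3,0,0,0,0]
    - [-10,1,-3,0,0,0,0]
    - [-12,1,-3,0,0,0,0]
    - [-14,1,-3,0,0,0,0]
    - [-16,1,-3,0,0,0,0]
    - [-18,1,-3,0,0,0,0]
    - [-20,1,-3,0,0,0,0]
    - [-22,1,-3,0,0,0,0]

```text
time: 3.55
position: [0.6473, 0.2205, 0.1788]
tool_rot: [0.706, 0.047, -0.047, -0.706]
ft_force: [0.7, -0.1, 0.3]
grip_width: 0.0004
```

>>> drive_tool:
  plan:
    - [-3,0,0,0,0,0,0]
    - [-6,0,0,0,0,0,0]
    - [-9,0,0,0,0,0,0]
    - [-12,0,0,0,0,0,0]
    - [-15,0,0,0,0,0,0]
    - [-18,0,0,0,0,0,0]

```text
time: 4.15
position: [0.6291, 0.2181, 0.1787]
tool_rot: [0.706, 0.047, -0.047, -0.706]
ft_force: [0.0, 0.1, -0.1]
grip_width: 0.0003
```

>>> drive_tool:
  plan:
    - [-2,0,0,0,0,0,0]
    - [-4,0,0,0,0,0,0]
    - [-6,0,0,0,0,0,0]
    - [-8,0,0,0,0,0,0]
    - [-10,0,0,0,0,0,0]
    - [-12,0,0,0,0,0,0]
    - [-12,0,0,0,0,0,0]

```text
time: 4.85
position: [0.6173, 0.2165, 0.1788]
tool_rot: [0.706, 0.047, -0.047, -0.706]
ft_force: [0.5, -0.7, 0.7]
grip_width: 0.0004
```

Run:
```python
from h import *
im=camera("scene");cv2.imwrite("pics/s2.png",cv2.resize(im[120:320,90:450],None,fx=2.2,fy=2.2,interpolation=cv2.INTER_CUBIC))
```

```text
(no output)
```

View pics/s2.png

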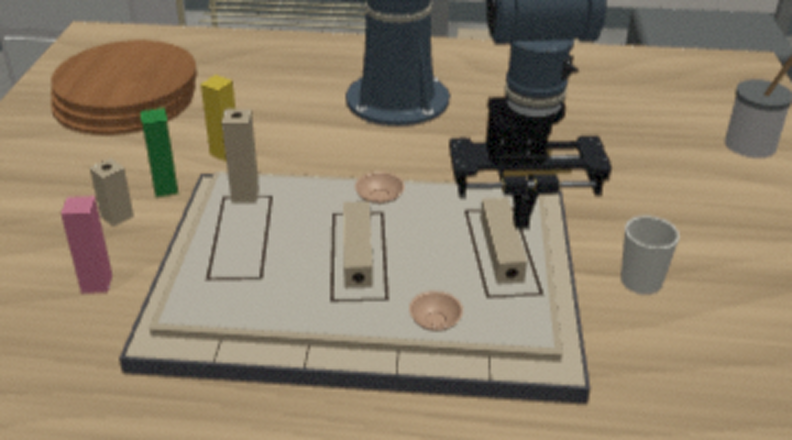

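The L prop has fallen and lies inside its outline, at crop (503,240). The other things are unchanged. Next is the R prop.

Run:
```python
from h import *
print(rel([.392,-.207,.26],np.radians(5.3)))
```

```text
(array([-280. ,  -81.1, -389.7]), array([-0.  ,  2.35, -0.  ]))
```

>>> drive_tool:
  plan:
    - [0,-40,0,0,0,0,0]
    - [0,-81,0,0,0,0,0]
    - [-280,-81,-390,0,2.35,0,0]
    - [-280,-81,-390,0,2.35,0,0]
    - [-280,-81,-390,0,2.35,0,0]
    - [-280,-81,-390,0,2.35,0,0]
    - [-280,-81,-390,0,2.35,0,0]
    - [-280,-81,-390,0,2.35,0,0]
    - [-280,-81,-390,0,2.35,0,0]
    - [-280,-81,-390,0,2.35,0,0]

```text
time: 5.9
position: [0.4288, -0.1382, 0.2602]
tool_rot: [0.707, 0.033, -0.032, -0.706]
ft_force: [0.7, -0.7, -0.1]
grip_width: 0.0005
```

Run:
```python
from h import *
print(rel([.392,-.207,.26],np.radians(5.3)))
```

```text
(array([-43. ,   0.2, -65.1]), array([0.05, 0.02, 0.06]))
```

>>> drive_tool:
  plan:
    - [-43,0,-65,0,0,0,0]
    - [-43,0,-65,0,0,0,0]
    - [-43,0,-65,0,0,0,0]
    - [-43,0,-65,0,0,0,0]

```text
time: 6.3
position: [0.3928, -0.2055, 0.26]
tool_rot: [-0.706, -0.032, 0.032, 0.707]
ft_force: [0.4, -0.0, -0.5]
grip_width: 0.0003
```

Run:
```python
from h import *
print(rel([.392,-.207,.18],np.radians(5.3)))
```

```text
(array([-1. , 80. , -1.4]), array([-0.02, -0.12,  0.03]))
```

>>> drive_tool:
  plan:
    - [-1,40,-1,0,0,0,0]
    - [-1,80,-1,0,0,0,0]
    - [-1,80,-1,0,0,0,0]
    - [-1,80,-1,0,0,0,0]

```text
time: 6.7
position: [0.3924, -0.2052, 0.1799]
tool_rot: [-0.706, -0.033, 0.034, 0.707]
ft_force: [0.8, 0.5, 0.7]
grip_width: 0.0003
```

>>> drive_tool:
  plan:
    - [5,0,0,0,0,0,0]
    - [10,0,0,0,0,0,0]
    - [12,0,0,0,0,0,0]
    - [14,0,0,0,0,0,0]
    - [16,0,0,0,0,0,0]
    - [18,0,0,0,0,0,0]
    - [20,0,0,0,0,0,0]
    - [22,0,0,0,0,0,0]

```text
time: 7.5
position: [0.414, -0.2043, 0.1798]
tool_rot: [-0.706, -0.033, 0.033, 0.706]
ft_force: [-0.4, 0.2, 0.7]
grip_width: 0.0008
```

>>> drive_tool:
  plan:
    - [3,0,0,0,0,0,0]
    - [6,0,0,0,0,0,0]
    - [9,0,0,0,0,0,0]
    - [12,0,0,0,0,0,0]
    - [15,0,0,0,0,0,0]
    - [18,0,0,0,0,0,0]

```text
time: 8.1
position: [0.4322, -0.2026, 0.1798]
tool_rot: [0.706, 0.033, -0.033, -0.706]
ft_force: [0.3, 0.7, -0.6]
grip_width: 0.0005
```

>>> drive_tool:
  plan:
    - [2,0,0,0,0,0,0]
    - [4,0,0,0,0,0,0]
    - [6,0,0,0,0,0,0]
    - [8,0,0,0,0,0,0]
    - [10,0,0,0,0,0,0]
    - [12,0,0,0,0,0,0]
    - [12,0,0,0,0,0,0]

```text
time: 8.8
position: [0.4441, -0.2016, 0.1798]
tool_rot: [0.706, 0.033, -0.033, -0.706]
ft_force: [-0.1, -0.2, -0.1]
grip_width: 0.0007
```

>>> drive_tool:
  plan:
    - [0,-40,0,0,0,0,0]
    - [0,-80,0,0,0,0,0]
    - [-50,-100,0,0,0,0,0]
    - [-50,-100,0,0,0,0,0]
    - [-50,-100,0,0,0,0,0]

```text
time: 9.3
position: [0.3934, -0.2061, 0.2804]
tool_rot: [0.707, 0.033, -0.032, -0.706]
ft_force: [-0.3, 0.2, -0.1]
grip_width: 0.0006
```

Run:
```python
from h import *
im=camera("top");cv2.imwrite("pics/top3.png",im)
cv2.imwrite("pics/top3c.png",cv2.resize(im[80:290,150:420],None,fx=2.8148,fy=2.8148,interpolation=cv2.INTER_CUBIC))
```

```text
(no output)
```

View pics/top3c.png

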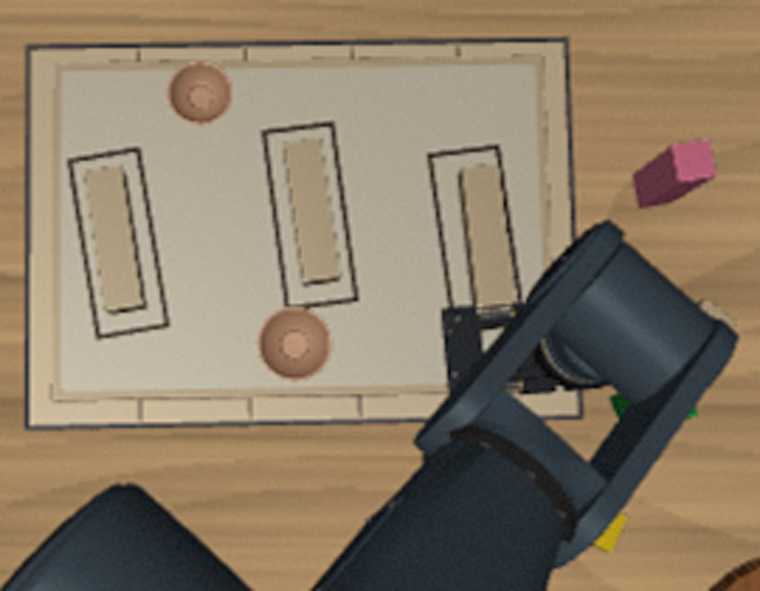

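Both props lie down. L is clear inside its outline at crop (115,240). R, at (490,235), lies close to its right-hand line and is partly hidden, so I'm moving the arm aside to measure it.

>>> drive_tool:
  plan:
    - [0,0,350,0,0,0,0]
    - [0,0,350,0,0,0,0]
    - [0,0,350,0,0,0,0]
    - [0,0,350,0,0,0,0]
    - [0,0,350,0,0,0,0]
    - [0,0,350,0,0,0,0]
    - [0,0,350,0,0,0,0]
    - [0,0,350,0,0,0,0]
    - [0,0,350,0,0,0,0]

```text
time: 10.25
position: [0.3614, 0.1439, 0.279]
tool_rot: [0.706, 0.034, -0.035, -0.706]
ft_force: [-0.6, -0.6, -1.1]
grip_width: 0.001
```

Run:
```python
from h import *
print(get_obs()["position"])
im=camera("top");cv2.imwrite("pics/top4.png",im)
a=cv2.imread("pics/top3.png")
cv2.imwrite("pics/top4c.png",np.hstack([cv2.resize(a[125:210,170:215],None,fx=7,fy=7,interpolation=cv2.INTER_CUBIC),cv2.resize(im[125:210,295:345],None,fx=7,fy=7,interpolation=cv2.INTER_CUBIC)]))
```

```text
[0.36137764 0.14387709 0.27896787]
```

View pics/top4c.png

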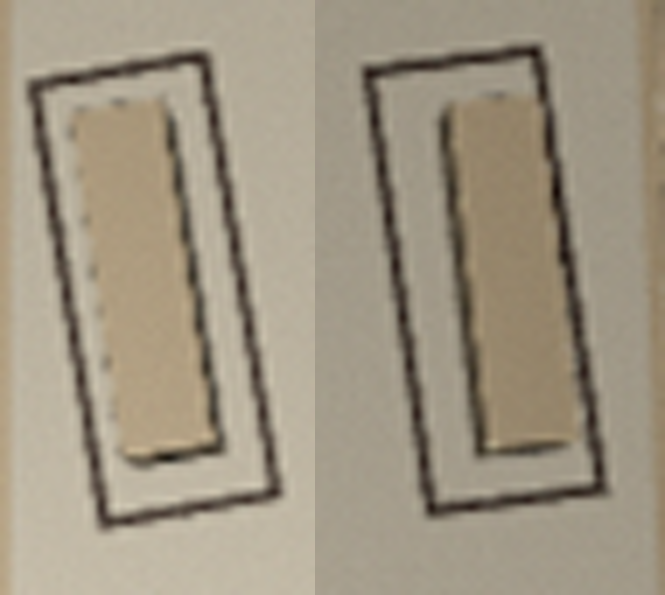

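L is clearly inside its outline. R's top face spans (448,103)-(580,447). Allowing for parallax it is inside its right line by only a few mm at the far end, so I'm measuring it before a nudge.

```bash
cat > m.py <<'E'
from h import *
from scipy.optimize import least_squares
def fit(corners,off,f,ol):
    uv=(np.array(corners,float)-(f-1)/2)/f+off
    S=np.array([(1,1),(1,-1),(-1,-1),(-1,1)])*[.075,.02]
    def q(p):
        a=p[2];return S@np.array([[np.cos(a),-np.sin(a)],[np.sin(a),np.cos(a)]]).T+p[:2]
    r=least_squares(lambda p:(proj(np.c_[q(p),[.098]*4])-uv).ravel(),[.53,ol[1],.1])
    a=np.radians(ol[2]);E=np.array([[np.cos(a),np.sin(a)],[-np.sin(a),np.cos(a)]])
    print("pose",r.x[:2].round(4),np.degrees(r.x[2]).round(2),"corners in outline mm (limit 95,35)",((q(r.x)-ol[:2])@E.T*1e3).round(1).tolist(),"rms",np.sqrt((r.fun**2).mean()).round(2))
    return r.x
E
python3 - <<'E'
from m import *
fit([(72,105),(165,98),(216,443),(122,452)],(170,125),7,(.5264,.2029,-169.48))
p=fit([(448-315,103),(547-315,97),(580-315,443),(485-315,447)],(295,125),7,(.5335,-.1852,8.12))
E
```

```text
pose [0.5263 0.2015] 9.19 corners in outline mm (limit 95,35) [[-75.1, -16.9], [-74.1, 23.1], [75.8, 19.6], [74.9, -20.3]] rms 0.33
pose [ 0.5306 -0.1923] 5.18 corners in outline mm (limit 95,35) [[72.0, 9.5], [70.0, -30.4], [-79.8, -22.7], [-77.8, 17.2]] rms 0.32
```

Run:
```python
from m import *
im=camera("scene");cv2.imwrite("pics/s5.png",cv2.resize(im[190:270,165:235],None,fx=7,fy=7,interpolation=cv2.INTER_CUBIC))
a=np.radians(5.18);M=np.array([[np.cos(a),-np.sin(a)],[np.sin(a),np.cos(a)]])
S=np.array([(1,1),(1,-1),(-1,-1),(-1,1)])*[.075,.02]
q=S@M.T+[.5306,-.1923]
a=np.radians(8.12);M=np.array([[np.cos(a),-np.sin(a)],[np.sin(a),np.cos(a)]])
o=S/[.075,.02]*[.095,.035]@M.T+[.5335,-.1852]
for n,P,z in(("prop foot",q,.058),("outline",o,.058)): print(n,((proj(np.c_[P,[z]*4],"scene")-[165,190])*7+3).round().tolist())
```

```text
prop foot [[251.0, 364.0], [163.0, 363.0], [215.0, 163.0], [295.0, 164.0]]
outline [[304.0, 396.0], [145.0, 400.0], [193.0, 146.0], [334.0, 143.0]]
```

View pics/s5.png

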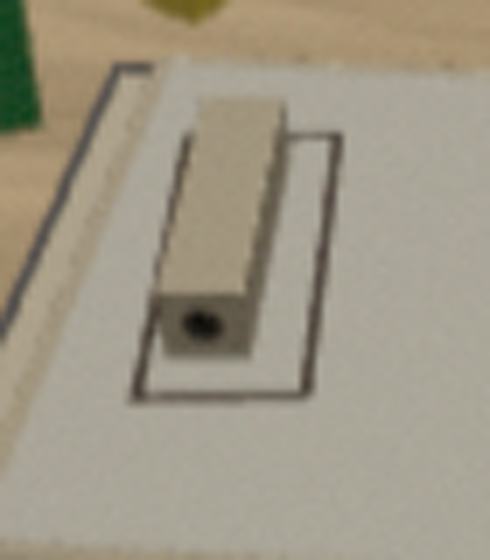

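The scene view agrees. R's front foot corner is at about (165,355) and the line's inner edge is at about x=151 there, so the prop is inside by about 6 mm. No nudge is needed and the arm hangs clear.

```bash
python3 -c "
from rig import *
o=get_obs();print(o['time'],o['ft_force']);print(hand_in())"
```

```text
10.35 [-0.60336218  0.24306255  0.59471416]
the job is handed in; nothing more can be done
None
```

I pushed both standing props over with the shut fingertip about 120 mm up, square to their faces. Both now lie flat within their outlines, and I handed the job in at about 10.4 s.

- **Left prop:** the top-camera fit puts it about 12 mm inside its long lines and 19 mm inside its end lines.
- **Right prop:** it lies nearer its right-hand line. The top-camera fit gives about 4.6 mm of clearance at the tightest corner, and the scene camera about 6 mm. The two agree within measurement error, so I did not nudge it.
- **Other things:** prop_c and the dishes look unmoved in the later pictures. The beaker and the spare prop looked unmoved in the last picture that showed them clearly, taken before the second push. I did not measure any of these positions.
- **Forces:** readings at the end of each move stayed under about 2 N, and the gripper was clear of everything at the end.

I could not tell which outline is a and which is b, so I did the left one first.

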